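# Lay the tall pot down on the magnetic chuck

## Task

The tall yellow steel pot standing beyond the magnetic chuck has to lie on the chuck for drilling. Tip it towards the chuck until it leans on the chuck's edge, lower it there without letting it fall and let go; then take hold of it again below its middle and finish the tip, so that it lies flat on its side on top of the chuck, square across it and with its middle well over the top face. Let go, and leave the blue pot alone.

Things in the scene. Friction and masses are not known exactly. Their poses are not given: they have to be found in the camera images.
- yellow_pot_mid (a point): The pot to lay down: square steel pot, yellow, 40 x 40 x 200 mm tall, open mouth, 4 mm walls, about 0.45 kg. Stands on the table beyond the chuck, 60 to 80 mm between its near face and the chuck's far face, faces within 7 degrees of the chuck's. Point: its centre, half-way up; z runs along the pot to the mouth, x and y square to its sides, x at the start roughly away from the chuck.
- blue_pot_mid (a point): A pot of the same shape and size, painted blue, standing upright 130 to 190 mm beside the yellow one; to be left alone. Point: its centre, half-way up (100 mm above its foot); z points to its mouth.
- chuck_top (a point): Magnetic chuck: block fixed to the table, grey with a brass-striped steel top, 140 (x) x 300 (y) x 70 mm high, turned up to 15 degrees. Point: centre of its flat top face, 70 mm above the table; z up, y along the long way, x the short way, away from the robot, to the far top edge (70 mm from this point) on which the pot is to lean. Between chuck and pots is bare table.
There are look-alikes about, which are no part of the job. Of the things like the part that bears yellow_pot_mid, leave any that is pink or white; of the rest the larger one is meant.

How it is judged:
On the way, in this order (a step that is already met when the one before it is completed fails the run):
1. The yellow pot rests, let go, half tipped (25 to 65 degrees) against the chuck (angle between yellow_pot_mid's own z axis and vertical between 0.436 and 1.134 rad and contact force between yellow_pot and chuck above 0.2 N and contact force between each of the fingers, the arm and yellow_pot below 0.05 N and angular speed of yellow_pot below 0.1 rad/s), for 0.3 s.
2. The yellow pot is held below its middle and tipped on past 70 degrees (contact force between the fingers and yellow_pot above 0.5 N and z of the grasp point in the frame of yellow_pot_mid below 0 m and angle between yellow_pot_mid's own z axis and vertical above 1.22 rad), for 0.05 s.
At the end, for the whole second after the job is handed in: The yellow pot lies at rest on its side on the chuck's top face, level to 10 degrees, its length across the chuck (along the short way) to 15 degrees, its middle over the top face at least 10 mm inside the edges; the blue pot stands within 20 mm of where it stood (angle between yellow_pot_mid's own z axis and vertical between 1.396 and 1.745 rad and angle between the z axis of yellow_pot_mid and the x axis of chuck_top, either way round below 0.26 rad and x of yellow_pot_mid in the frame of chuck_top between -0.06 and 0.06 m and y of yellow_pot_mid in the frame of chuck_top between -0.14 and 0.14 m and z of yellow_pot_mid in the frame of chuck_top between 0.01 and 0.03 m and contact force between yellow_pot and chuck above 0.5 N and linear speed of yellow_pot below 0.02 m/s and distance of blue_pot_mid from where it was at the start of the episode below 0.02 m and angle between blue_pot_mid's own z axis and vertical below 0.1 rad); the robot touches nothing.
It fails at once if The blue pot is shifted by more than 20 mm or tipped (distance of blue_pot_mid from where it was at the start of the episode above 0.02 m or angle between blue_pot_mid's own z axis and vertical above 0.17 rad).
It fails at once if The yellow pot falls over freely (turns faster than 3 rad/s with nothing holding it) (contact force between the fingers and yellow_pot below 0.05 N and angular speed of yellow_pot above 3 rad/s).
It also fails if it takes over 45 s, if anything falls off the work surface, if the arm or the gripper's body presses on something with over 40 N, if the wrist force passes 120 N, or if a joint passes its speed limit or range.

## Robot

A 6-joint arm with a two-finger parallel gripper is mounted at the origin on the work surface. World frame = base frame: x ahead of the robot, y to its left, z up, the work surface at z = 0. Lengths are in m, angles in rad, forces in N, time in s.
With the tool pointing down it reaches from about 0.425 to 0.95 m from the base axis. Payload 3.5 kg.
Tool frame: the origin (TCP) lies at the very end of the fingers, on their centre line; the grasp point (between the pads) lies 19 mm behind it; z points along the fingers, y is the line along which they close (so a half turn about z gives the same grasp; the last joint's range is limited). The gripper opens to 85 mm and grips with 20 to 120 N. Pads are 22 mm wide; open, the fingers measure 114 mm over their backs; the gripper's body (76 mm by 85 mm) begins 54 mm behind the grasp point. The pads swing forward as they close: fully open they stand 13 mm farther back than shut.
Start: joints at [-1.26, 0.286, 1.577, -0, 1.279, -0.15], TCP at [0.3, -0.605, 0.231] pointing down, gripper open.
Joint ranges: [-2.77, 2.77], [-0.9, 2.22], [0.21, 2.48], [-1.53, 4.67], [0.24, 2.81], [-2.84, 2.84]. Speed limits (rad/s): [2.79, 2.79, 3.14, 3.14, 3.14, 3.14].

## Interface

Orientations are given as a unit quaternion [x, y, z, w].
In Python, from plant import ctrl, optics, sign_off gives the robot as it stands.
- The arm moves only by the shell command python3 -m creep 'ROWS' [FORCE]. ROWS is JSON, a list of rows, each an object of numbers: "x", "y", "z": the shift along the tool's x, y, z in mm; "rx", "ry", "rz": the turn, a rotation vector about the tool's x, y, z in degrees; "grip": the opening, from 0 (shut) to 1 (fully open). In form: [{"x": .., "y": .., "z": .., "rx": .., "ry": .., "rz": .., "grip": ..}, ...]. A call has exactly 10 rows; each row shifts and turns the commanded pose from where the row before left it, along the tool's axes as they then stand; what a row does not reach is not made up. A row lasts 1/12 s, in which the tool goes at most 41.7 mm and 7.16 degrees, less where a joint would pass 70% of its speed; a pose out of reach is approached as far as the arm can. A call with a gripper value outside its range is refused whole. The fingers move at their own pace and stop on an object; FORCE is the grip in N (left out, the last holds). Time passes only in rows, so rows that do not move let the fingers close, or fill a call up. It gives the time, the measured TCP pose, the force, the opening and the grip force at its end, in the units of the state.
- ctrl.get_state(): the state, without advancing time (a new reading comes with each control period).
- optics.read_camera(name): name is "scene" or "top"; returns a dict with "color" (480x640x3 uint8, blue, green, red), "K" (3x3 intrinsics, pixels), "R" (3x3) and "t" (3): a world point X has camera coordinates R X + t. Camera axes: x right, y down, z forward; pixel columns grow to the right and rows downward; lengths in m; the calibration is good to about 2 mm. A picture is of the moment at which its call begins. There is no depth.
- sign_off(): hands the job in; it is judged then, once.
The state is a dict: "time": time; "qpos": joint angles; "dq": joint speeds; "joint_efforts": joint torques, N m; "eef_pos": TCP position; "tcp_rot": TCP orientation; "contact_force": force on the tool from outside, world axes, zero at the start; "wrist_torque": the same for the moment, N m; "opening": opening from 0.0 (shut) to 1.0 (fully open); "finger_force": force on a finger pad.
Only numpy, scipy, OpenCV 4.12 (cv2) and the standard library are available. Lean on these libraries where they do the work, as an engineer would, in place of code of your own. Each camera call takes 0.05 s, during which the arm holds its last target. There are 200 camera calls.

## Working session

There is one attempt and no reset: what is moved stays moved. The work goes in short steps, Python scripts to look and compute and a shell command to move; the robot and the scene stay as the last step left them, time stands still between calls to the robot, and variables do not carry over. Pictures are saved under pics/ and viewed, at most 10 in all, crops included, and the job is handed in when it is done.

```bash
ls; mkdir -p pics
python3 - <<'E'
from plant import ctrl, optics
import cv2
for n in("scene","top"):
    c=optics.read_camera(n); cv2.imwrite(f"pics/{n}0.png",c["color"]); print(n,c["K"],c["R"],c["t"])
s=ctrl.get_state(); print(s)
E
```

```text
pics
scene [[469.15285746   0.         318.47461061]
 [  0.         469.15285746 237.03208898]
 [  0.           0.           1.        ]] [[-0.51261937  0.85859478 -0.00603187]
 [ 0.57984237  0.34099349 -0.73993666]
 [-0.63324893 -0.38280339 -0.67264951]] [ 0.30176763 -0.27747151  1.11142862]
top [[585.53397657   0.         320.11852916]
 [  0.         585.53397657 240.93755929]
 [  0.           0.           1.        ]] [[-0.021233   -0.999667    0.01466444]
 [-0.99446602  0.01960847 -0.10321266]
 [ 0.10289074 -0.01677481 -0.99455121]] [0.02975104 0.60788934 0.79223894]
{'time': 0.1, 'qpos': array([-1.25997395e+00,  2.87084202e-01,  1.57800890e+00,  2.00116449e-05,
        1.27861862e+00, -1.49953113e-01]), 'dq': array([ 0.00093068, -0.00188184, -0.00207674, -0.00068458,  0.00135179,
       -0.00027162]), 'joint_efforts': array([ 5.33650073e-04, -4.07297802e+01, -2.93696523e+01, -1.54695990e-04,
        3.45179738e-03, -1.09683569e-06]), 'eef_pos': array([ 0.30001134, -0.60400765,  0.23009251]), 'tcp_rot': array([ 9.73578038e-01,  2.28352098e-01, -7.55836983e-05, -1.05687891e-03]), 'contact_force': array([-0.40725116, -0.94159938, -0.59367528]), 'wrist_torque': array([ 0.03017903,  0.0105517 , -0.00226358]), 'finger_force': 0.0, 'opening': 0.9973223271935014}
```

View pics/scene0.png

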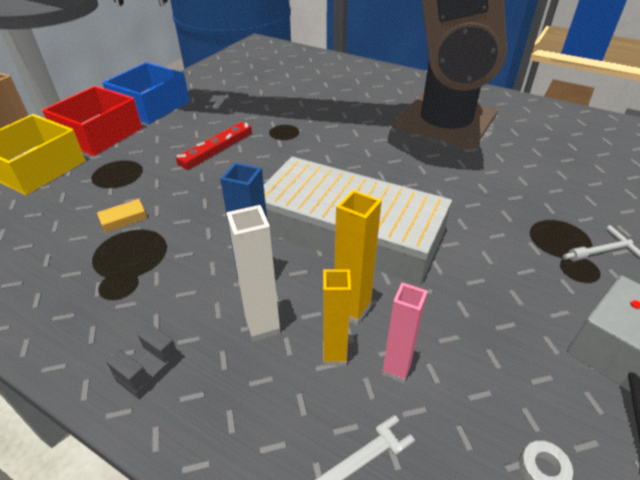

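View pics/top0.png

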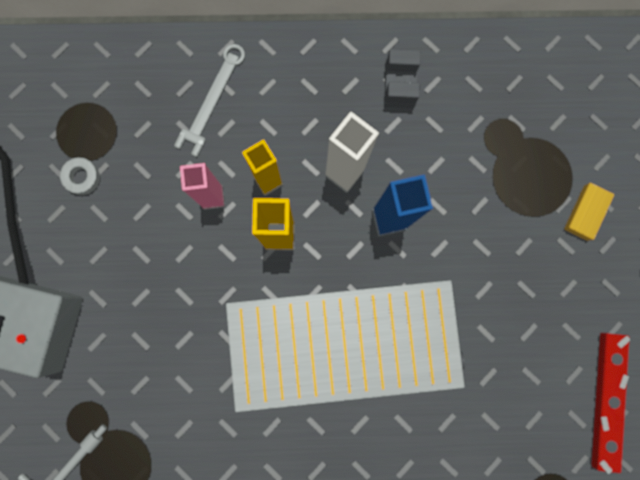

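Candidates: large yellow pot at top-view (271,217) and scene (357,205); small yellow at (261,157); pink at (194,177); white at (354,137); blue at (410,195), which stays put. By the description I choose the larger yellow one at (271,217). I'll check it in a close crop.

```bash
cat > h.py <<'E'
import numpy as np, cv2
from plant import ctrl, optics
from scipy.spatial.transform import Rotation as Rn
def back(c,uv,z):
    d=np.linalg.inv(c["K"])@np.array([uv[0],uv[1],1.]); d=c["R"].T@d; o=-c["R"].T@c["t"]
    return o+d*(z-o[2])/d[2]
def proj(c,X):
    p=c["K"]@(c["R"]@np.asarray(X)+c["t"]); return p[:2]/p[2]
E
python3 - <<'E'
from h import *
c=optics.read_camera("top"); im=c["color"]
h=cv2.cvtColor(im,cv2.COLOR_BGR2HSV)
y=cv2.inRange(h,(18,150,60),(32,255,255)); y[:195]=0; y[260:]=0; y[:,:240]=0; y[:,305:]=0
ys,xs=np.nonzero(y); print("yellow bbox",xs.min(),xs.max(),ys.min(),ys.max())
cv2.imwrite("pics/crop1.png",cv2.resize(im[130:260,170:300],None,fx=4.6,fy=4.6,interpolation=cv2.INTER_CUBIC))
g=cv2.inRange(h,(0,0,150),(179,255,255)); g[:275]=0; g[420:]=0; g[:,:215]=0; g[:,475:]=0
cs,_=cv2.findContours(cv2.morphologyEx(g,cv2.MORPH_CLOSE,np.ones((7,7))),0,2)
k=max(cs,key=cv2.contourArea); q=cv2.approxPolyDP(k,12,True)[:,0]; print(q)
for p in q: print(back(c,p,.07))
E
```

```text
yellow bbox 252 292 197 248
[[450 281]
 [264 287]
 [235 303]
 [232 288]
 [220 333]
 [235 410]
 [462 387]]
[ 0.547197  -0.1542446  0.07     ]
[0.54438555 0.09372455 0.07      ]
[0.52408511 0.13225664 0.07      ]
[0.54394773 0.13610131 0.07      ]
[0.48526877 0.1521838  0.07      ]
[0.38594605 0.13312176 0.07      ]
[ 0.40828641 -0.16389061  0.07      ]
```

View pics/crop1.png

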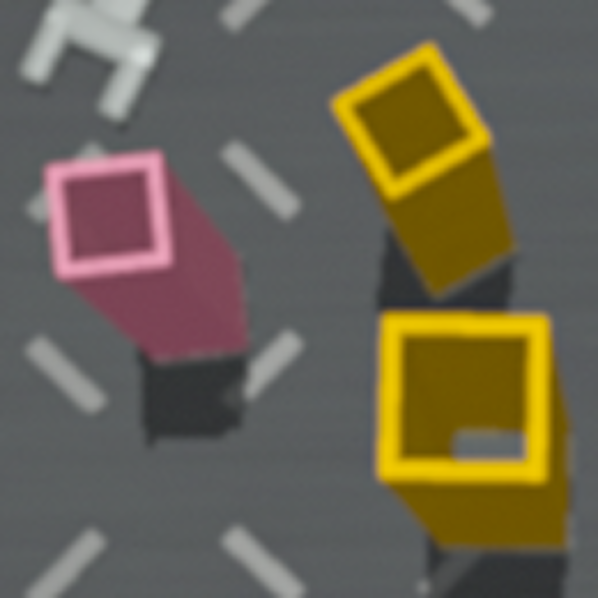

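The crop shows the larger yellow pot with its mouth at crop (378–551, 313–483), and the smaller yellow one behind it at (410,120). The larger one is the right pot.

Run:
```python
from h import *
c=optics.read_camera("top"); s=optics.read_camera("scene")
def sub(c,pts):
    g=cv2.cvtColor(c["color"],6); return cv2.cornerSubPix(g,np.array(pts,np.float32).reshape(-1,1,2),(4,4),(-1,-1),(3,30,.01))[:,0]
m=np.array([(253.3,198),(289.8,198.5),(288.7,235),(252.2,234.3)])
P=np.array([back(c,p,.2) for p in m]); print(P[:,:2].round(4),P.mean(0))
b=np.array([(r[0]/4.6+170,r[1]/4.6+130) for r in [(440,548),(566,549)]])
print("foot near",[back(c,p,0).round(4) for p in b])
q=sub(c,[(451,281),(462,387),(235,410),(227,303)]);print(q)
C=np.array([back(c,p,.07) for p in q]);print(C.round(4),C.mean(0)); 
ax=(C[0]+C[3]-C[1]-C[2])/2; print("short",np.linalg.norm(ax),np.degrees(np.arctan2(ax[1],ax[0])), "long",np.linalg.norm(C[0]-C[3]))
ym=P[0]-P[3]; y2=P[1]-P[2]; a=P[0]-P[1]; bb=P[3]-P[2]
print("pot yaw",[np.degrees(np.arctan2(v[1],v[0])) for v in(ym,y2)],[np.degrees(np.arctan2(-v[0],v[1])) for v in(a,bb)])
for p in [(331,102),(434,42),(490,133),(395,200)]: print("small? z.15",back(c,(p[0]/4.6+170,p[1]/4.6+130),.13).round(3))
for p in [(329,150),(352,115),(377,130),(352,158)]: print("white .2",back(c,p,.22).round(3))
print("pink",back(c,(194,177),.15).round(3),"blue",back(c,(410,195),.2).round(3))
print("scene proj mouth",[proj(s,p).round(1) for p in P],"chuck",[proj(s,p).round(1) for p in C])
```

```text
[[0.6409 0.0942]
 [0.6395 0.0532]
 [0.5983 0.0551]
 [0.5999 0.0958]] [0.61963141 0.07455741 0.2       ]
foot near [array([0.6012, 0.0963, 0.    ]), array([0.6001, 0.0565, 0.    ])]
[[450.39502 280.0867 ]
 [463.93564 387.01202]
 [235.06508 411.5686 ]
 [225.0946  302.4144 ]]
[[ 0.5484 -0.1548  0.07  ]
 [ 0.4082 -0.1664  0.07  ]
 [ 0.384   0.133   0.07  ]
 [ 0.5251  0.1453  0.07  ]] [ 0.46642593 -0.01072321  0.07      ]
short 0.14118924574853506 4.850686379893479 long 0.3010478301734724
pot yaw [np.float64(-2.25388084263081), np.float64(-2.6138358134994033)] [np.float64(-1.863078596140722), np.float64(-2.227389013424856)]
small? z.15 [0.712 0.115 0.13 ]
small? z.15 [0.728 0.086 0.13 ]
small? z.15 [0.703 0.071 0.13 ]
small? z.15 [0.684 0.097 0.13 ]
white .2 [0.689 0.009 0.22 ]
white .2 [ 0.728 -0.018  0.22 ]
white .2 [ 0.711 -0.045  0.22 ]
white .2 [ 0.68  -0.017  0.22 ]
pink [0.677 0.171 0.15 ] blue [ 0.641 -0.082  0.2  ]
scene proj mouth [array([364.8, 218. ]), array([334.1, 206. ]), array([352. , 188.4]), array([381.5, 199.4])] chuck [array([250.4, 198.3]), array([291.1, 156.5]), array([451.7, 199.7]), array([427.4, 254.2])]
```

Measured: pot centre (0.620, 0.075), yaw -2.2°. Chuck centre (0.466, -0.011), yaw 4.85°, and a gap of about 70 mm. Next I go above the pot.

```bash
python3 -m creep '[{"x":29.4,"y":-23.3,"z":-9},{"x":29.4,"y":-23.3,"z":-9},{"x":29.4,"y":-23.3,"z":-9},{"x":29.4,"y":-23.3,"z":-9},{"x":29.4,"y":-23.3,"z":-9},{"x":29.4,"y":-23.3,"z":-9},{"x":29.4,"y":-23.3,"z":-9},{"x":29.4,"y":-23.3,"z":-7},{"x":29.4,"y":-23.3},{"x":29.4,"y":-23.3}]' 80
python3 -m creep '[{"x":29.4,"y":-23.3},{"x":29.4,"y":-23.3},{"x":29.4,"y":-23.3},{"x":29.4,"y":-23.3},{"x":29.4,"y":-23.3},{"x":29.4,"y":-23.3},{"x":29.4,"y":-23.3},{"x":29.4,"y":-23.3},{"x":29.4,"y":-23.3},{"x":29.4,"y":-23.3}]'
python3 -m creep '[{"rz":4.1},{"rz":4.1},{"rz":4.1},{"rz":4.1},{"rz":4.1},{"rz":4.1},{"rz":4},{},{},{}]'
python3 -c "
from h import *
s=ctrl.get_state();print(s['time'],s['eef_pos'],Rn.from_quat(s['tcp_rot']).as_matrix().round(4))"
```

```text
0.25 [ 0.30006804 -0.60425715  0.23063595] [[ 8.957e-01  4.447e-01 -4.000e-04]
 [ 4.447e-01 -8.957e-01  1.100e-03]
 [ 2.000e-04 -1.200e-03 -1.000e+00]]$[0]: bad value
$[0]: bad value
$[0]: bad value
```

```bash
python3 -m creep '[{"x":29.4,"y":-23.3,"z":-9,"rx":0,"ry":0,"rz":0,"grip":1},{"x":29.4,"y":-23.3,"z":-9,"rx":0,"ry":0,"rz":0,"grip":1},{"x":29.4,"y":-23.3,"z":-9,"rx":0,"ry":0,"rz":0,"grip":1},{"x":29.4,"y":-23.3,"z":-9,"rx":0,"ry":0,"rz":0,"grip":1},{"x":29.4,"y":-23.3,"z":-9,"rx":0,"ry":0,"rz":0,"grip":1},{"x":29.4,"y":-23.3,"z":-9,"rx":0,"ry":0,"rz":0,"grip":1},{"x":29.4,"y":-23.3,"z":-9,"rx":0,"ry":0,"rz":0,"grip":1},{"x":29.4,"y":-23.3,"z":-7,"rx":0,"ry":0,"rz":0,"grip":1},{"x":29.4,"y":-23.3,"z":0,"rx":0,"ry":0,"rz":0,"grip":1},{"x":29.4,"y":-23.3,"z":0,"rx":0,"ry":0,"rz":0,"grip":1}]' 80
```

```text
time: 1.08
eef_pos: [0.4605, -0.2635, 0.3023]
tcp_rot: [0.974, 0.228, 0.001, 0.001]
contact_force: [-0.0, -0.8, -1.0]
opening: 0.998
finger_force: 0.0
```

```bash
python3 -m creep '[{"x":29.4,"y":-23.3,"z":0,"rx":0,"ry":0,"rz":0,"grip":1},{"x":29.4,"y":-23.3,"z":0,"rx":0,"ry":0,"rz":0,"grip":1},{"x":29.4,"y":-23.3,"z":0,"rx":0,"ry":0,"rz":0,"grip":1},{"x":29.4,"y":-23.3,"z":0,"rx":0,"ry":0,"rz":0,"grip":1},{"x":29.4,"y":-23.3,"z":0,"rx":0,"ry":0,"rz":0,"grip":1},{"x":29.4,"y":-23.3,"z":0,"rx":0,"ry":0,"rz":0,"grip":1},{"x":29.4,"y":-23.3,"z":0,"rx":0,"ry":0,"rz":0,"grip":1},{"x":29.4,"y":-23.3,"z":0,"rx":0,"ry":0,"rz":0,"grip":1},{"x":29.4,"y":-23.3,"z":0,"rx":0,"ry":0,"rz":0,"grip":1},{"x":29.4,"y":-23.3,"z":0,"rx":0,"ry":0,"rz":0,"grip":1}]'
python3 -m creep '[{"x":0,"y":0,"z":0,"rx":0,"ry":0,"rz":4.1,"grip":1},{"x":0,"y":0,"z":0,"rx":0,"ry":0,"rz":4.1,"grip":1},{"x":0,"y":0,"z":0,"rx":0,"ry":0,"rz":4.1,"grip":1},{"x":0,"y":0,"z":0,"rx":0,"ry":0,"rz":4.1,"grip":1},{"x":0,"y":0,"z":0,"rx":0,"ry":0,"rz":4.1,"grip":1},{"x":0,"y":0,"z":0,"rx":0,"ry":0,"rz":4.1,"grip":1},{"x":0,"y":0,"z":0,"rx":0,"ry":0,"rz":4,"grip":1},{"x":0,"y":0,"z":0,"rx":0,"ry":0,"rz":0,"grip":1},{"x":0,"y":0,"z":0,"rx":0,"ry":0,"rz":0,"grip":1},{"x":0,"y":0,"z":0,"rx":0,"ry":0,"rz":0,"grip":1}]'
python3 -c "
from h import *
s=ctrl.get_state();print(s['time'],s['eef_pos'],Rn.from_quat(s['tcp_rot']).as_matrix().round(4),s['qpos'])"
```

```text
time: 1.92
eef_pos: [0.62, 0.0762, 0.3013]
tcp_rot: [0.974, 0.228, 0.0, 0.0]
contact_force: [0.6, -1.0, -0.4]
opening: 0.998
finger_force: 0.0
time: 2.75
eef_pos: [0.6196, 0.0743, 0.3013]
tcp_rot: [1.0, -0.018, -0.0, 0.0]
contact_force: [-0.3, 0.5, -0.2]
opening: 0.999
finger_force: 0.0
2.75 [0.61957431 0.074262   0.30125807] [[ 9.993e-01 -3.690e-02 -2.000e-04]
 [-3.690e-02 -9.993e-01  0.000e+00]
 [-2.000e-04  0.000e+00 -1.000e+00]] [-4.31159415e-02  1.30569002e-01  1.63133815e+00 -7.21643512e-06
  1.37986297e+00  1.56455786e+00]
```

```bash
python3 -m creep '[{"x":0,"y":-1,"z":20,"rx":0,"ry":0,"rz":0,"grip":1},{"x":0,"y":0,"z":20,"rx":0,"ry":0,"rz":0,"grip":1},{"x":0,"y":0,"z":20,"rx":0,"ry":0,"rz":0,"grip":1},{"x":0,"y":0,"z":20,"rx":0,"ry":0,"rz":0,"grip":1},{"x":0,"y":0,"z":20,"rx":0,"ry":0,"rz":0,"grip":1},{"x":0,"y":0,"z":20,"rx":0,"ry":0,"rz":0,"grip":1},{"x":0,"y":0,"z":20,"rx":0,"ry":0,"rz":0,"grip":1},{"x":0,"y":0,"z":15,"rx":0,"ry":0,"rz":0,"grip":1},{"x":0,"y":0,"z":0,"rx":0,"ry":0,"rz":0,"grip":0.8},{"x":0,"y":0,"z":0,"rx":0,"ry":0,"rz":0,"grip":0.6}]'
python3 -m creep '[{"x":0,"y":0,"z":0,"rx":0,"ry":0,"rz":0,"grip":0.5},{"x":0,"y":0,"z":0,"rx":0,"ry":0,"rz":0,"grip":0.4},{"x":0,"y":0,"z":0,"rx":0,"ry":0,"rz":0,"grip":0.3},{"x":0,"y":0,"z":0,"rx":0,"ry":0,"rz":0,"grip":0.2},{"x":0,"y":0,"z":0,"rx":0,"ry":0,"rz":0,"grip":0},{"x":0,"y":0,"z":0,"rx":0,"ry":0,"rz":0,"grip":0},{"x":0,"y":0,"z":0,"rx":0,"ry":0,"rz":0,"grip":0},{"x":0,"y":0,"z":0,"rx":0,"ry":0,"rz":0,"grip":0},{"x":0,"y":0,"z":0,"rx":0,"ry":0,"rz":0,"grip":0},{"x":0,"y":0,"z":0,"rx":0,"ry":0,"rz":0,"grip":0}]' 80
python3 - <<'E'
from h import *
s=ctrl.get_state();print(s['eef_pos'],Rn.from_quat(s['tcp_rot']).as_matrix().round(4))
E
```

```text
time: 3.58
eef_pos: [0.6191, 0.0753, 0.1454]
tcp_rot: [1.0, -0.019, -0.001, -0.0]
contact_force: [-0.2, 0.7, -0.5]
opening: 0.747
finger_force: 0.0
time: 4.42
eef_pos: [0.6211, 0.0753, 0.1485]
tcp_rot: [1.0, -0.019, 0.002, -0.0]
contact_force: [1.0, -0.1, 6.1]
opening: 0.455
finger_force: 80.7
[0.62106188 0.07529701 0.14848535] [[ 9.993e-01 -3.830e-02  4.000e-03]
 [-3.830e-02 -9.993e-01  0.000e+00]
 [ 4.000e-03 -2.000e-04 -1.000e+00]]
```

```bash
python3 -m creep '[{"x":0,"y":0,"z":-3,"rx":0,"ry":0,"rz":0,"grip":0},{"x":0,"y":0,"z":-3,"rx":0,"ry":0,"rz":0,"grip":0},{"x":0,"y":0,"z":0,"rx":0,"ry":0,"rz":-2.4,"grip":0},{"x":0,"y":0,"z":0,"rx":0,"ry":0,"rz":-2.4,"grip":0},{"x":0,"y":0,"z":0,"rx":0,"ry":0,"rz":-2.3,"grip":0},{"x":0,"y":0,"z":0,"rx":0,"ry":0,"rz":0,"grip":0},{"x":-5.8,"y":0,"z":-0.7,"rx":0,"ry":2.25,"rz":0,"grip":0},{"x":-11.6,"y":0,"z":-1.1,"rx":0,"ry":4.5,"rz":0,"grip":0},{"x":-11.6,"y":0,"z":-1.1,"rx":0,"ry":4.5,"rz":0,"grip":0},{"x":-5.8,"y":0,"z":-0.7,"rx":0,"ry":2.25,"rz":0,"grip":0}]' 80
python3 -m creep '[{"x":0,"y":0,"z":0,"rx":0,"ry":0,"rz":0,"grip":0},{"x":-5.8,"y":0,"z":-0.7,"rx":0,"ry":2.25,"rz":0,"grip":0},{"x":-11.6,"y":0,"z":-1.1,"rx":0,"ry":4.5,"rz":0,"grip":0},{"x":-11.6,"y":0,"z":-1.1,"rx":0,"ry":4.5,"rz":0,"grip":0},{"x":-11.6,"y":0,"z":-1.1,"rx":0,"ry":4.5,"rz":0,"grip":0},{"x":-11.6,"y":0,"z":-1.1,"rx":0,"ry":4.5,"rz":0,"grip":0},{"x":-11.6,"y":0,"z":-1.1,"rx":0,"ry":4.5,"rz":0,"grip":0},{"x":-5.8,"y":0,"z":-0.7,"rx":0,"ry":2.25,"rz":0,"grip":0},{"x":0,"y":0,"z":0,"rx":0,"ry":0,"rz":0,"grip":0},{"x":0,"y":0,"z":0,"rx":0,"ry":0,"rz":0,"grip":0}]'
python3 - <<'E'
from h import *
s=ctrl.get_state();print(s['eef_pos'],Rn.from_quat(s['tcp_rot']).as_matrix().round(4),s['qpos'].round(2))
c=optics.read_camera("scene");cv2.imwrite("pics/s1.png",c["color"][120:400,180:520]);
t=optics.read_camera("top");cv2.imwrite("pics/t1.png",t["color"])
E
```

```text
time: 5.25
eef_pos: [0.5811, 0.0725, 0.1502]
tcp_rot: [0.992, 0.042, 0.115, -0.005]
contact_force: [-0.0, 0.2, -6.1]
opening: 0.457
finger_force: 80.4
time: 6.08
eef_pos: [0.5191, 0.067, 0.1293]
tcp_rot: [0.938, 0.04, 0.344, -0.016]
contact_force: [-0.8, 0.2, -3.7]
opening: 0.456
finger_force: 80.8
[0.51906961 0.06700508 0.12934121] [[ 0.7601  0.0861  0.6441]
 [ 0.0645 -0.9963  0.057 ]
 [ 0.6466 -0.0018 -0.7628]] [-0.14 -0.24  2.43  0.52  0.29  0.9 ]
```

View pics/s1.png

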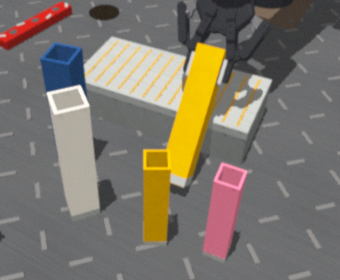

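The view shows the yellow pot held at about 40°, with its foot at crop (180,180), just off the table and clear of its neighbours. The elbow and wrist joints (q3, q5) are close to their limits. I'll use a steeper lean of about 34° with the foot closer to the chuck.

```bash
python3 -m creep '[{"x":0.2,"y":0,"z":-2.4,"rx":0,"ry":0,"rz":0,"grip":0},{"x":0.2,"y":0,"z":-2.4,"rx":0,"ry":0,"rz":0,"grip":0},{"x":0.3,"y":0,"z":-2.4,"rx":0,"ry":0,"rz":0,"grip":0},{"x":0.3,"y":0,"z":-2.5,"rx":0,"ry":0,"rz":0,"grip":0},{"x":0,"y":0,"z":0,"rx":0,"ry":-1.55,"rz":0,"grip":0},{"x":0,"y":0,"z":0,"rx":0,"ry":-1.55,"rz":0,"grip":0},{"x":0,"y":0,"z":0,"rx":0,"ry":-1.55,"rz":0,"grip":0},{"x":0,"y":0,"z":0,"rx":0,"ry":-1.55,"rz":0,"grip":0},{"x":0,"y":0,"z":0,"rx":0,"ry":0,"rz":0,"grip":0},{"x":0,"y":0,"z":0,"rx":0,"ry":0,"rz":0,"grip":0}]'
cat > st.py <<'E'
from h import *
s=ctrl.get_state();R=Rn.from_quat(s['tcp_rot']).as_matrix();p=s['eef_pos'];a=np.radians(4.85)
u=np.array([np.cos(a),np.sin(a)]);v=np.array([-u[1],u[0]]);r=p[:2]-[.4664,-.0107]
th=np.degrees(np.arctan2(R[:2,2]@u,-R[2,2]));yaw=np.degrees(np.arctan2(*R[[1,0],0]))
print("t",s['time'],"chuck x,y",(r@u*1e3).round(1),(r@v*1e3).round(1),"z",(p[2]*1e3).round(1),"pitch",th.round(1),"yaw",yaw.round(1))
print("F",s['contact_force'].round(1),s['wrist_torque'].round(2),"q",s['qpos'].round(2),"open",round(s['opening'],3),round(s['finger_force'],1))
E
python3 st.py
```

```text
time: 7.02
eef_pos: [0.5146, 0.0663, 0.1387]
tcp_rot: [0.954, 0.041, 0.295, -0.013]
contact_force: [0.2, -0.6, -5.0]
opening: 0.457
finger_force: 80.8
t 7.0167 chuck x,y 54.5 72.6 z 138.7 pitch 34.4 yaw 4.9
F [ 0.2 -0.6 -5. ] [-0.11  0.91  0.01] q [-0.13 -0.24  2.38  0.29  0.43  1.13] open 0.457 80.8
```

```bash
python3 -m creep '[{"x":-0.8,"y":0,"z":1.1,"rx":0,"ry":0,"rz":0,"grip":0},{"x":-0.8,"y":0,"z":1.1,"rx":0,"ry":0,"rz":0,"grip":0},{"x":-0.7,"y":0,"z":1.1,"rx":0,"ry":0,"rz":0,"grip":0},{"x":-0.8,"y":0,"z":-0.6,"rx":0,"ry":0,"rz":0,"grip":0},{"x":-0.8,"y":0,"z":-0.6,"rx":0,"ry":0,"rz":0,"grip":0},{"x":-0.8,"y":0,"z":-0.6,"rx":0,"ry":0,"rz":0,"grip":0},{"x":0,"y":0,"z":0,"rx":0,"ry":0,"rz":0,"grip":0},{"x":0,"y":0,"z":0,"rx":0,"ry":0,"rz":0,"grip":0},{"x":0,"y":0,"z":0,"rx":0,"ry":0,"rz":0,"grip":0},{"x":0,"y":0,"z":0,"rx":0,"ry":0,"rz":0,"grip":0}]' >/dev/null; python3 st.py
```

```text
t 7.85 chuck x,y 51.6 72.4 z 134.8 pitch 34.4 yaw 4.9
F [ 0.1  0.7 -1.7] [-0.14  0.19 -0.  ] q [-0.13 -0.24  2.39  0.3   0.42  1.12] open 0.459 81.0
```

```bash
python3 -m creep '[{"x":-0.8,"y":0,"z":-0.6,"rx":0,"ry":0,"rz":0,"grip":0},{"x":-0.8,"y":0,"z":-0.6,"rx":0,"ry":0,"rz":0,"grip":0},{"x":0,"y":0,"z":0,"rx":0,"ry":0,"rz":0,"grip":0},{"x":0,"y":0,"z":0,"rx":0,"ry":0,"rz":0,"grip":0},{"x":0,"y":0,"z":0,"rx":0,"ry":0,"rz":0,"grip":0},{"x":0,"y":0,"z":0,"rx":0,"ry":0,"rz":0,"grip":0},{"x":0,"y":0,"z":0,"rx":0,"ry":0,"rz":0,"grip":0},{"x":0,"y":0,"z":0,"rx":0,"ry":0,"rz":0,"grip":0},{"x":0,"y":0,"z":0,"rx":0,"ry":0,"rz":0,"grip":0},{"x":0,"y":0,"z":0,"rx":0,"ry":0,"rz":0,"grip":0}]' >/dev/null; python3 st.py
python3 - <<'E'
from h import *
c=optics.read_camera("scene");cv2.imwrite("pics/s2.png",cv2.resize(c["color"][130:330,300:460],None,fx=3,fy=3,interpolation=2))
E
```

```text
t 8.6833 chuck x,y 50.1 72.3 z 135.3 pitch 34.5 yaw 4.9
F [ 5.   0.4 -4.3] [ 0.06 -0.29  0.05] q [-0.13 -0.25  2.4   0.3   0.42  1.12] open 0.46 80.7
```

View pics/s2.png

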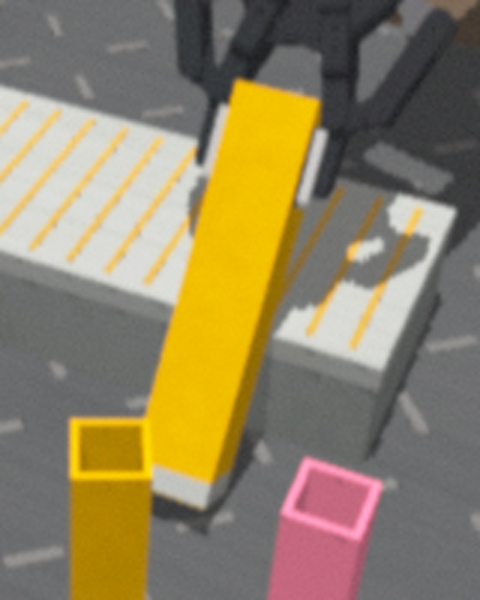

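The pot leans on the chuck edge (Fx is about 5 N) with its foot near the table. I lower it a little more, then let go gently.

```bash
python3 -m creep '[{"x":-0.4,"y":0,"z":0.7,"rx":0,"ry":0,"rz":0,"grip":0},{"x":-0.4,"y":0,"z":0.7,"rx":0,"ry":0,"rz":0,"grip":0},{"x":0,"y":0,"z":0,"rx":0,"ry":0,"rz":0,"grip":0},{"x":0,"y":0,"z":0,"rx":0,"ry":0,"rz":0,"grip":0},{"x":0,"y":0,"z":0,"rx":0,"ry":0,"rz":0,"grip":0},{"x":0,"y":0,"z":0,"rx":0,"ry":0,"rz":0,"grip":0},{"x":0,"y":0,"z":0,"rx":0,"ry":0,"rz":0,"grip":0},{"x":0,"y":0,"z":0,"rx":0,"ry":0,"rz":0,"grip":0},{"x":0,"y":0,"z":0,"rx":0,"ry":0,"rz":0,"grip":0},{"x":0,"y":0,"z":0,"rx":0,"ry":0,"rz":0,"grip":0}]' 40 >/dev/null; python3 st.py
```

```text
t 9.5667 chuck x,y 50.5 72.3 z 134.5 pitch 34.5 yaw 4.9
F [0.9 0.4 4.6] [ 0.16 -0.57  0.  ] q [-0.13 -0.25  2.4   0.3   0.42  1.12] open 0.46 81.5
```

```bash
python3 -m creep '[{"x":0,"y":0,"z":0,"rx":0,"ry":0,"rz":0,"grip":0},{"x":0,"y":0,"z":0,"rx":0,"ry":0,"rz":0,"grip":0.4},{"x":0,"y":0,"z":0,"rx":0,"ry":0,"rz":0,"grip":0.46},{"x":0,"y":0,"z":0,"rx":0,"ry":0,"rz":0,"grip":0.5},{"x":0,"y":0,"z":0,"rx":0,"ry":0,"rz":0,"grip":0.55},{"x":0,"y":0,"z":0,"rx":0,"ry":0,"rz":0,"grip":0.7},{"x":0,"y":0,"z":0,"rx":0,"ry":0,"rz":0,"grip":0.85},{"x":0,"y":0,"z":0,"rx":0,"ry":0,"rz":0,"grip":1},{"x":0,"y":0,"z":0,"rx":0,"ry":0,"rz":0,"grip":1},{"x":0,"y":0,"z":0,"rx":0,"ry":0,"rz":0,"grip":1}]' 20 >/dev/null; python3 st.py
python3 - <<'E'
from h import *
c=optics.read_camera("scene");cv2.imwrite("pics/s3.png",cv2.resize(c["color"][130:330,300:460],None,fx=3,fy=3,interpolation=2))
E
```

```text
t 10.4 chuck x,y 49.0 72.7 z 132.4 pitch 34.3 yaw 4.9
F [-0.6  0.6 -0.2] [-0.02  0.27  0.01] q [-0.13 -0.25  2.4   0.3   0.42  1.12] open 1.004 0.0
```

View pics/s3.png

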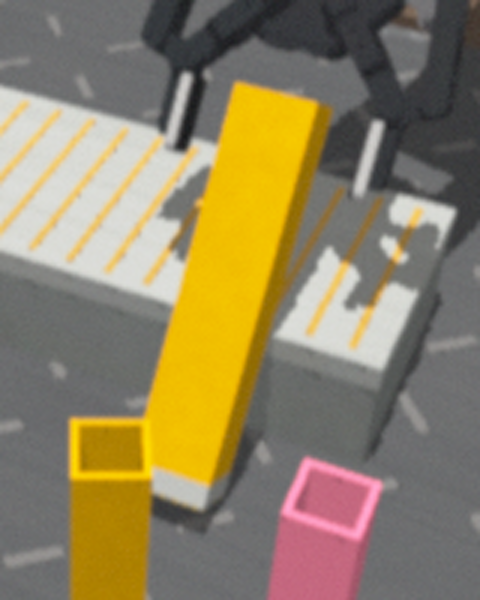

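The pot rests on the edge by itself at about 34°, top edge at crop (237,83)–(329,103) and foot at (213,510), with the fingers open and clear. Now I back out along the tool axis.

```bash
python3 -m creep '[{"x":0,"y":0,"z":-4,"rx":0,"ry":0,"rz":0,"grip":1},{"x":0,"y":0,"z":-8,"rx":0,"ry":0,"rz":0,"grip":1},{"x":0,"y":0,"z":-8,"rx":0,"ry":0,"rz":0,"grip":1},{"x":0,"y":0,"z":-8,"rx":0,"ry":0,"rz":0,"grip":1},{"x":0,"y":0,"z":-8,"rx":0,"ry":0,"rz":0,"grip":1},{"x":0,"y":0,"z":-8,"rx":0,"ry":0,"rz":0,"grip":1},{"x":0,"y":0,"z":-8,"rx":0,"ry":0,"rz":0,"grip":1},{"x":0,"y":0,"z":-8,"rx":0,"ry":0,"rz":0,"grip":1},{"x":0,"y":0,"z":-8,"rx":0,"ry":0,"rz":0,"grip":1},{"x":0,"y":0,"z":-8,"rx":0,"ry":0,"rz":0,"grip":1}]' 60 >/dev/null; python3 st.py
```

```text
t 11.2833 chuck x,y 6.0 72.6 z 196.0 pitch 34.3 yaw 4.9
F [-0.5  0.6 -0.4] [-0.05  0.26  0.02] q [-0.16 -0.5   2.44  0.23  0.63  1.18] open 0.999 0.0
```

```bash
python3 -m creep '[{"x":5.6,"y":0,"z":-8.3,"rx":0,"ry":0,"rz":0,"grip":1},{"x":5.6,"y":0,"z":-8.3,"rx":0,"ry":0,"rz":0,"grip":1},{"x":5.6,"y":0,"z":-8.3,"rx":0,"ry":0,"rz":0,"grip":1},{"x":5.6,"y":0,"z":-8.3,"rx":0,"ry":0,"rz":0,"grip":1},{"x":5.6,"y":0,"z":-8.3,"rx":0,"ry":0,"rz":0,"grip":1},{"x":5.6,"y":0,"z":-8.3,"rx":0,"ry":0,"rz":0,"grip":1},{"x":5.6,"y":0,"z":-8.3,"rx":0,"ry":0,"rz":0,"grip":1},{"x":5.6,"y":0,"z":-8.3,"rx":0,"ry":0,"rz":0,"grip":1},{"x":5.6,"y":0,"z":-8.3,"rx":0,"ry":0,"rz":0,"grip":1},{"x":5.6,"y":0,"z":-8.3,"rx":0,"ry":0,"rz":0,"grip":1}]' >/dev/null; python3 st.py
cat > fit.py <<'E'
from h import *
from scipy.optimize import least_squares
s=optics.read_camera("scene");t=optics.read_camera("top")
cv2.imwrite("pics/s4.png",cv2.resize(s["color"][130:330,300:460],None,fx=3,fy=3,interpolation=2))
a=np.radians(4.85);C=np.array([.4664,-.0107,.07])
def pts(g,yc,th,yaw,loc):  # g: gap of near-foot edge to chuck face (m), loc: (x,y,z) with pot near-bottom edge centre origin
    R=Rn.from_euler('z',a+yaw).as_matrix()@Rn.from_euler('y',-th).as_matrix()
    o=C+Rn.from_euler('z',a).apply([.07+g,yc,-.07]); return o+np.asarray(loc)@R.T
loc=np.array([(.04,-.02,.2),(.04,.02,.2),(.04,.02,0),(0,.02,0)])
# scene camera looks back at robot: image left = -y
px=np.array([(237,83),(321,101),(217,483),(212,510)])/3+[300,130]
f=lambda p:(np.array([proj(s,X) for X in pts(*p,loc)])-px).ravel()
r=least_squares(f,[.047,.073,.59,0]);print("gap,yc mm",r.x[:2]*1e3,"th,yaw",np.degrees(r.x[2:]),"res",r.fun.round(1), "contact gap for th",70*np.tan(r.x[2]))
E
python3 fit.py
```

```text
t 12.1167 chuck x,y 5.8 72.6 z 296.6 pitch 34.3 yaw 4.9
F [ 0.2  0.2 -0. ] [-0.05  0.28 -0.  ] q [-0.16 -0.6   2.31  0.18  0.85  1.25] open 1.002 0.0
gap,yc mm [52.70076826 71.71685477] th,yaw [53.95859093  5.25393421] res [ 0.8  1.8 -1.3  0.9 -1.9  2.   2.6 -4. ] contact gap for th 96.2004487509146
```

View pics/s4.png

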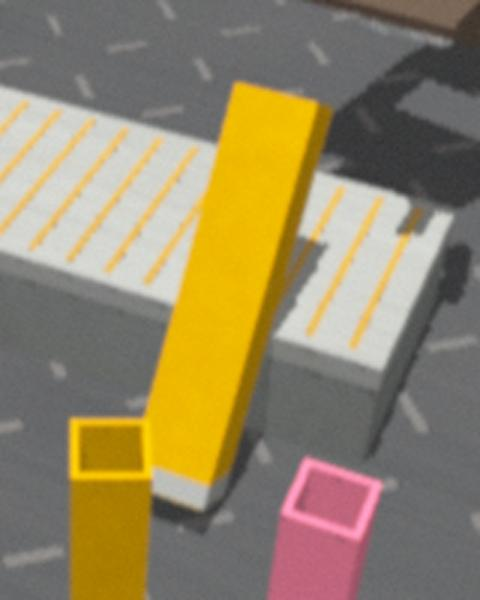

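```bash
sed -i 's/^loc=.*/loc=np.array([(.04,-.02,.2),(.04,.02,.2),(.04,.02,0),(.04,-.02,0)])/; s/^px=.*/px=np.array([(236,83),(321,103),(209,511),(156,494)])\/3+[300,130]/' fit.py
cat >> fit.py <<'E'
f2=lambda p:f([.07*np.tan(p[1]),p[0],p[1],p[2]])
r=least_squares(f2,[.073,.59,0]);print("constr yc",r.x[0]*1e3,np.degrees(r.x[1:]),r.fun.round(1))
E
python3 fit.py
```

```text
gap,yc mm [42.10145399 79.31055965] th,yaw [29.28330514  2.09340782] res [-0.1  0.4  0.2  0.2  4.   1.  -4.2 -1.8] contact gap for th 39.25535249208951
constr yc 79.23928166571511 [33.27439069  3.51513952] [ 0.2 -0.2  0.3 -0.9  4.1  1.  -4.4 -1.4]
```

```bash
sed -i 's/,(.04,-.02,0)\])/])/; s/,(156,494)\])/])/' fit.py; python3 fit.py
```

```text
gap,yc mm [42.88473777 75.35898681] th,yaw [30.25965894 -0.68125088] res [ 0.1 -0.3 -0.2  0.2  0.1  0.1] contact gap for th 40.838609033211924
constr yc 75.10281354249504 [34.12650389  0.87098031] [ 0.3 -0.5 -0.2 -0.4 -0.1  0.5]
```

Fit: lean about 34°, foot about 47 mm from the chuck, yaw aligned. I'll regrasp 55 mm above the foot with the tool tilted back about 24° so the gripper body clears the pot.

```bash
python3 -m creep '[{"x":0,"y":0,"z":0,"rx":0,"ry":-5.8,"rz":0,"grip":1},{"x":0,"y":0,"z":0,"rx":0,"ry":-5.8,"rz":0,"grip":1},{"x":0,"y":0,"z":0,"rx":0,"ry":-5.8,"rz":0,"grip":1},{"x":0,"y":0,"z":0,"rx":0,"ry":-5.8,"rz":0,"grip":1},{"x":0,"y":0,"z":0,"rx":0,"ry":-5.8,"rz":0,"grip":1},{"x":0,"y":0,"z":0,"rx":0,"ry":-5.8,"rz":0,"grip":1},{"x":0,"y":0,"z":0,"rx":0,"ry":-5.8,"rz":0,"grip":1},{"x":0,"y":0,"z":0,"rx":0,"ry":-5.8,"rz":0,"grip":1},{"x":0,"y":0,"z":0,"rx":0,"ry":-5.8,"rz":0,"grip":1},{"x":0,"y":0,"z":0,"rx":0,"ry":-6,"rz":0,"grip":1}]' 100 >/dev/null; python3 st.py
```

```text
t 13.25 chuck x,y 6.0 72.6 z 295.2 pitch -24.2 yaw 4.9
F [-0.2 -0.6  0.9] [ 0.01 -0.19  0.03] q [-0.05  0.03  1.79 -0.06  1.74  1.43] open 1.0 0.0
```

```bash
python3 -m creep '[{"x":18.9,"y":0,"z":7.3,"rx":0,"ry":0,"rz":0,"grip":1},{"x":18.9,"y":0,"z":7.3,"rx":0,"ry":0,"rz":0,"grip":1},{"x":18.9,"y":0,"z":7.3,"rx":0,"ry":0,"rz":0,"grip":1},{"x":18.9,"y":0,"z":7.3,"rx":0,"ry":0,"rz":0,"grip":1},{"x":18.9,"y":0,"z":7.3,"rx":0,"ry":0,"rz":0,"grip":1},{"x":18.9,"y":0,"z":7.3,"rx":0,"ry":0,"rz":0,"grip":1},{"x":18.9,"y":0,"z":7.3,"rx":0,"ry":0,"rz":0,"grip":1},{"x":18.9,"y":0,"z":7.3,"rx":0,"ry":0,"rz":0,"grip":1},{"x":18.9,"y":0,"z":7.3,"rx":0,"ry":0,"rz":0,"grip":1},{"x":18.9,"y":0,"z":7.3,"rx":0,"ry":0,"rz":0,"grip":1}]' >/dev/null; python3 st.py
```

```text
t 14.0833 chuck x,y 149.2 72.8 z 150.2 pitch -24.0 yaw 4.9
F [ 0.5 -0.1 -0.2] [ 0.03 -0.17 -0.04] q [-0.03  0.46  1.54 -0.04  1.55  1.47] open 1.002 0.0
```

```bash
python3 -m creep '[{"x":-1,"y":0,"z":14,"rx":0,"ry":0,"rz":0,"grip":1},{"x":0,"y":0,"z":14,"rx":0,"ry":0,"rz":0,"grip":1},{"x":0,"y":0,"z":14,"rx":0,"ry":0,"rz":0,"grip":1},{"x":0,"y":0,"z":14,"rx":0,"ry":0,"rz":0,"grip":1},{"x":0,"y":0,"z":14,"rx":0,"ry":0,"rz":0,"grip":1},{"x":0,"y":0,"z":14,"rx":0,"ry":0,"rz":0,"grip":1},{"x":0,"y":0,"z":14,"rx":0,"ry":0,"rz":0,"grip":1},{"x":0,"y":0,"z":10,"rx":0,"ry":0,"rz":0,"grip":1},{"x":0,"y":0,"z":6,"rx":0,"ry":0,"rz":0,"grip":1},{"x":0,"y":0,"z":4,"rx":0,"ry":0,"rz":0,"grip":1}]' >/dev/null; python3 st.py
python3 - <<'E'
from h import *
c=optics.read_camera("scene");cv2.imwrite("pics/s5.png",cv2.resize(c["color"][110:330,260:480],None,fx=2.5,fy=2.5,interpolation=2))
E
```

```text
t 14.9167 chuck x,y 99.6 72.7 z 43.9 pitch -24.0 yaw 4.9
F [-0.9 -0.7  0. ] [ 0.   -0.19  0.02] q [-0.03  0.5   1.72 -0.05  1.35  1.47] open 0.997 0.0
```

View pics/s5.png

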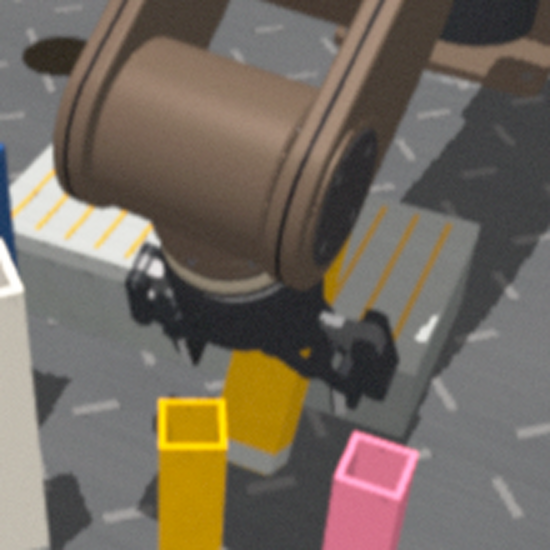

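The gripper straddles the lower half of the pot, visible at crop (265,400), with no contact forces. I close on it.

```bash
python3 -m creep '[{"x":0,"y":0,"z":0,"rx":0,"ry":0,"rz":0,"grip":0.8},{"x":0,"y":0,"z":0,"rx":0,"ry":0,"rz":0,"grip":0.65},{"x":0,"y":0,"z":0,"rx":0,"ry":0,"rz":0,"grip":0.55},{"x":0,"y":0,"z":0,"rx":0,"ry":0,"rz":0,"grip":0.5},{"x":0,"y":0,"z":0,"rx":0,"ry":0,"rz":0,"grip":0.45},{"x":0,"y":0,"z":0,"rx":0,"ry":0,"rz":0,"grip":0.4},{"x":0,"y":0,"z":0,"rx":0,"ry":0,"rz":0,"grip":0.2},{"x":0,"y":0,"z":0,"rx":0,"ry":0,"rz":0,"grip":0},{"x":0,"y":0,"z":0,"rx":0,"ry":0,"rz":0,"grip":0},{"x":0,"y":0,"z":0,"rx":0,"ry":0,"rz":0,"grip":0}]' 100 >/dev/null; python3 st.py
```

```text
t 15.8 chuck x,y 101.3 72.4 z 45.8 pitch -23.8 yaw 4.9
F [ 1.9 -0.2  5.1] [-0.03 -0.18  0.12] q [-0.03  0.49  1.71 -0.05  1.35  1.47] open 0.454 99.9
```

```bash
python3 -m creep '[{"x":1.3,"y":0,"z":-2.1,"rx":0,"ry":0,"rz":0,"grip":0},{"x":1.3,"y":0,"z":-2.1,"rx":0,"ry":0,"rz":0,"grip":0},{"x":-4.1,"y":0,"z":-2.6,"rx":0,"ry":0,"rz":0,"grip":0},{"x":-4.1,"y":0,"z":-2.6,"rx":0,"ry":0,"rz":0,"grip":0},{"x":-4.1,"y":0,"z":-2.6,"rx":0,"ry":0,"rz":0,"grip":0},{"x":-4.1,"y":0,"z":-2.6,"rx":0,"ry":0,"rz":0,"grip":0},{"x":-4.1,"y":0,"z":-2.6,"rx":0,"ry":0,"rz":0,"grip":0},{"x":-4.1,"y":0,"z":-2.6,"rx":0,"ry":0,"rz":0,"grip":0},{"x":0,"y":0,"z":0,"rx":0,"ry":0,"rz":0,"grip":0},{"x":0,"y":0,"z":0,"rx":0,"ry":0,"rz":0,"grip":0}]' 100 >/dev/null; python3 st.py
python3 -m creep '[{"x":-0.4,"y":0,"z":-0.6,"rx":0,"ry":2,"rz":0,"grip":0},{"x":-0.8,"y":0,"z":-1.1,"rx":0,"ry":4,"rz":0,"grip":0},{"x":-0.8,"y":0,"z":-1.1,"rx":0,"ry":4,"rz":0,"grip":0},{"x":-0.8,"y":0,"z":-1.1,"rx":0,"ry":4,"rz":0,"grip":0},{"x":-0.8,"y":0,"z":-1.1,"rx":0,"ry":4,"rz":0,"grip":0},{"x":-0.8,"y":0,"z":-1.1,"rx":0,"ry":4,"rz":0,"grip":0},{"x":-0.8,"y":0,"z":-1.1,"rx":0,"ry":4,"rz":0,"grip":0},{"x":-0.4,"y":0,"z":-0.6,"rx":0,"ry":2,"rz":0,"grip":0},{"x":0,"y":0,"z":0,"rx":0,"ry":0,"rz":0,"grip":0},{"x":0,"y":0,"z":0,"rx":0,"ry":0,"rz":0,"grip":0}]' >/dev/null; python3 st.py
python3 - <<'E'
from h import *
c=optics.read_camera("scene");cv2.imwrite("pics/s6.png",cv2.resize(c["color"][110:330,260:480],None,fx=2.5,fy=2.5,interpolation=2))
E
```

```text
t 16.6333 chuck x,y 88.5 72.7 z 72.3 pitch -23.8 yaw 4.9
F [ 0.5  0.1 -5.2] [ 0.06 -0.72 -0.01] q [-0.04  0.43  1.74 -0.05  1.38  1.47] open 0.452 100.7
t 17.4667 chuck x,y 83.6 72.7 z 80.4 pitch 4.0 yaw 4.9
F [ 0.6  0.  -4.3] [-0.02 -0.07  0.06] q [-0.06  0.15  2.04  0.01  0.88  1.41] open 0.453 100.9
```

View pics/s6.png

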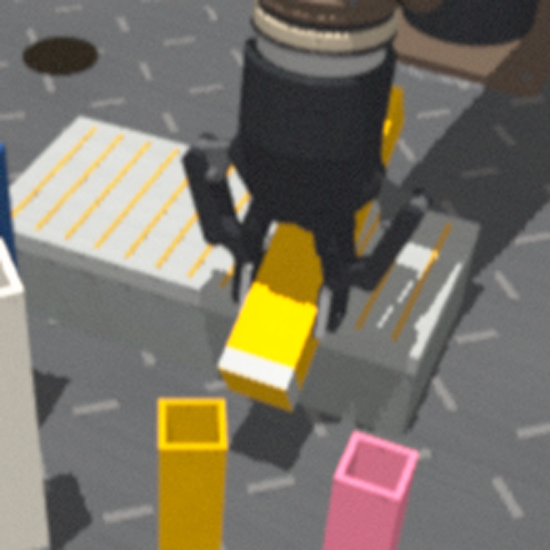

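The pot is held near its foot (crop 270,340) at about 62°, clear of the chuck. I finish the tip.

```bash
python3 -m creep '[{"x":-0.4,"y":0,"z":-0.6,"rx":0,"ry":2,"rz":0,"grip":0},{"x":-0.8,"y":0,"z":-1.1,"rx":0,"ry":4,"rz":0,"grip":0},{"x":-0.8,"y":0,"z":-1.1,"rx":0,"ry":4,"rz":0,"grip":0},{"x":-0.8,"y":0,"z":-1.1,"rx":0,"ry":4,"rz":0,"grip":0},{"x":-0.8,"y":0,"z":-1.1,"rx":0,"ry":4,"rz":0,"grip":0},{"x":-0.8,"y":0,"z":-1.1,"rx":0,"ry":4,"rz":0,"grip":0},{"x":-0.8,"y":0,"z":-1.1,"rx":0,"ry":4,"rz":0,"grip":0},{"x":-0.4,"y":0,"z":-0.6,"rx":0,"ry":2,"rz":0,"grip":0},{"x":0,"y":0,"z":0,"rx":0,"ry":0,"rz":0,"grip":0},{"x":0,"y":0,"z":0,"rx":0,"ry":0,"rz":0,"grip":0}]' >/dev/null; python3 st.py
```

```text
t 18.35 chuck x,y 76.7 72.8 z 86.0 pitch 31.9 yaw 4.9
F [-0.1  0.2 -4.4] [-0.05  0.47 -0.01] q [-0.11 -0.06  2.33  0.32  0.34  1.1 ] open 0.452 101.0
```

```bash
python3 -m creep '[{"x":-0.5,"y":0,"z":0.8,"rx":0,"ry":0,"rz":0,"grip":0},{"x":-0.5,"y":0,"z":0.8,"rx":0,"ry":0,"rz":0,"grip":0},{"x":-0.5,"y":0,"z":0.8,"rx":0,"ry":0,"rz":0,"grip":0},{"x":-0.3,"y":0,"z":0.4,"rx":0,"ry":0,"rz":0,"grip":0},{"x":0,"y":0,"z":0,"rx":0,"ry":0,"rz":0,"grip":0},{"x":0,"y":0,"z":0,"rx":0,"ry":0,"rz":0,"grip":0},{"x":0,"y":0,"z":0,"rx":0,"ry":0,"rz":0,"grip":0},{"x":0,"y":0,"z":0,"rx":0,"ry":0,"rz":0,"grip":0},{"x":0,"y":0,"z":0,"rx":0,"ry":0,"rz":0,"grip":0},{"x":0,"y":0,"z":0,"rx":0,"ry":0,"rz":0,"grip":0}]' 60 >/dev/null; python3 st.py
```

```text
t 19.1833 chuck x,y 77.8 72.4 z 84.0 pitch 32.2 yaw 4.9
F [ 3.3  0.9 -0.3] [ 0.06  0.27 -0.04] q [-0.11 -0.06  2.33  0.33  0.33  1.09] open 0.449 101.6
```

```bash
python3 -m creep '[{"x":-0.3,"y":0,"z":0.4,"rx":0,"ry":0,"rz":0,"grip":0},{"x":0,"y":0,"z":0,"rx":0,"ry":0,"rz":0,"grip":0.4},{"x":0,"y":0,"z":0,"rx":0,"ry":0,"rz":0,"grip":0.46},{"x":0,"y":0,"z":0,"rx":0,"ry":0,"rz":0,"grip":0.5},{"x":0,"y":0,"z":0,"rx":0,"ry":0,"rz":0,"grip":0.55},{"x":0,"y":0,"z":0,"rx":0,"ry":0,"rz":0,"grip":0.7},{"x":0,"y":0,"z":0,"rx":0,"ry":0,"rz":0,"grip":0.85},{"x":0,"y":0,"z":0,"rx":0,"ry":0,"rz":0,"grip":1},{"x":0,"y":0,"z":0,"rx":0,"ry":0,"rz":0,"grip":1},{"x":0,"y":0,"z":0,"rx":0,"ry":0,"rz":0,"grip":1}]' 20 >/dev/null; python3 st.py
```

```text
t 20.0167 chuck x,y 76.7 72.7 z 82.4 pitch 32.1 yaw 4.9
F [-0.6 -1.1 -0.5] [ 0.01  0.23 -0.01] q [-0.11 -0.06  2.34  0.33  0.33  1.09] open 0.997 0.0
```

Released with no contact forces left. I retreat straight up (at this pitch: x +5.3, z -8.5 per 10 mm).

```bash
python3 -m creep '[{"x":2.6,"y":0,"z":-4.2,"rx":0,"ry":0,"rz":0,"grip":1},{"x":5.3,"y":0,"z":-8.5,"rx":0,"ry":0,"rz":0,"grip":1},{"x":5.3,"y":0,"z":-8.5,"rx":0,"ry":0,"rz":0,"grip":1},{"x":5.3,"y":0,"z":-8.5,"rx":0,"ry":0,"rz":0,"grip":1},{"x":5.3,"y":0,"z":-8.5,"rx":0,"ry":0,"rz":0,"grip":1},{"x":8,"y":0,"z":-12.7,"rx":0,"ry":0,"rz":0,"grip":1},{"x":8,"y":0,"z":-12.7,"rx":0,"ry":0,"rz":0,"grip":1},{"x":8,"y":0,"z":-12.7,"rx":0,"ry":0,"rz":0,"grip":1},{"x":8,"y":0,"z":-12.7,"rx":0,"ry":0,"rz":0,"grip":1},{"x":8,"y":0,"z":-12.7,"rx":0,"ry":0,"rz":0,"grip":1}]' >/dev/null; python3 st.py
python3 - <<'E'
from h import *
c=optics.read_camera("scene");t=optics.read_camera("top")
cv2.imwrite("pics/s7.png",np.hstack([cv2.resize(c["color"][100:340,200:480],(400,343)),cv2.resize(t["color"][150:420,180:490],(394,343))]))
E
```

```text
t 20.85 chuck x,y 76.9 72.6 z 204.8 pitch 32.2 yaw 4.9
F [ 1.5 -0.5  0.1] [-0.02  0.24  0.09] q [-0.11 -0.27  2.26  0.18  0.61  1.26] open 1.001 0.0
```

View pics/s7.png

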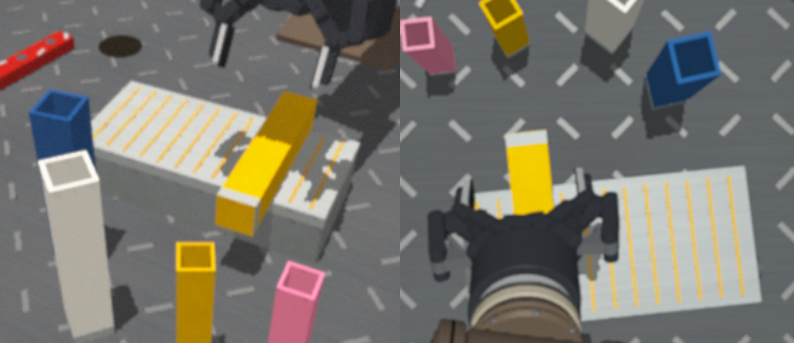

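Run:
```python
from h import *
t=optics.read_camera("top");p=back(t,(279,254),.11);a=np.radians(4.85);r=p[:2]-[.4664,-.0107]
print(p,"foot chuck x",r@[np.cos(a),np.sin(a)]," mid x = -0.1")
```

```text
[0.58461625 0.07106663 0.11      ] foot chuck x 0.1247061286097778  mid x = -0.1
```

The foot end is at chuck x +125 mm, so the pot's middle sits at about +25 mm, well inside the limit. The pot lies flat and square, and the blue pot has not been touched. I hand in.

```bash
python3 -c "
from plant import sign_off
print(sign_off())"
```

```text
the job is handed in; nothing more can be done
None
```

I've handed the job in: the yellow pot lies flat and square across the chuck, its middle about 25 mm beyond the chuck's centre line. The gripper is clear and the blue pot was left alone; the hand-in returned no verdict.

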